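# Rebuild the sculptor's turntable on its spigot

## Robot

A 6-joint arm with a two-finger parallel gripper is mounted at the origin on the work surface. World frame = base frame: x ahead of the robot, y to its left, z up, the work surface at z = 0. Lengths are in mm, angles in rad, forces in N, time in s.
With the tool pointing down it reaches from about 275 to 1000 mm from the base axis. Payload 8.4 kg.
Tool frame: the origin (TCP) lies on the centre line of the jaws, within the pads' length; the fingertips stand 17 mm ahead of it and the grasp point (between the pads) lies 2 mm behind it (r.tcp_to_tips is the z of the fingertips in the tool frame, in mm); z points along the fingers, y is the direction in which the jaws open and shut (so a half turn about z gives the same grasp; the last joint's range is limited). The gripper opens to 85 mm and grips with 20 to 120 N. Pads are 22 mm wide; open, the fingers measure 114 mm over their backs; the gripper's body (76 mm by 85 mm) begins 54 mm behind the grasp point. The pads swing forward as they close: fully open they stand 13 mm farther back than shut.
Start: joints at [-1.216, 0.353, 1.633, -0, 1.155, -0.002], TCP at [218.297, -585.64, 248.281] pointing down, gripper open.
Joint ranges: [-2.63, 2.63], [-0.92, 2.1], [0.06, 2.66], [-1.3, 4.44], [0, 2.69], [-3.02, 3.02]. Speed limits (rad/s): [2.22, 2.22, 2.79, 3.14, 3.14, 3.14].

## Interface

Orientations are given as [roll, pitch, yaw] about the fixed x, y, z axes, in that order (R = Rz(yaw) Ry(pitch) Rx(roll)).
In Python, from rig import r, cams, job gives the robot as it stands.
- The arm moves only by the tool drive_tool, never from a script. Its argument "deltas" is a list of rows, each a list of 4 numbers: the shift along the tool's x, y, z in cm, then the turn about the tool's z in rad. In form: [[x, y, z, roll], ...]. A call has 1 to 12 rows; each row shifts and turns the commanded pose from where the row before left it, along the tool's axes as they then stand; what a row does not reach is not made up. A row lasts 1/12 s, in which the tool goes at most 41.7 mm and 7.16 degrees, less where a joint would pass 70% of its speed; a pose out of reach is approached as far as the arm can. A call with a gripper value outside its range is refused whole. "jaw" is the closure, from 0 (fully open) to 1 (shut), set as the call begins (left out, the last holds). The fingers move at their own pace and stop on an object; "force" is the grip in N (left out, the last holds). Time passes only in rows, so rows that do not move let the fingers close. It gives the time, the measured TCP pose, the force and the opening at its end, in the units of the state.
- r.sense(): the state, without advancing time (a new reading comes with each control period).
- cams.grab_frame(name): name is "scene" or "top"; returns (picture, depth): 400x640x3 uint8, red, green, blue; 400x640 float32, mm along the optical axis (not along the pixel's ray), 0 where there is no reading.
- cams.camera_params(name): a dict with "fx", "fy", "cx", "cy" (pixels), "R" (3x3) and "t" (3): a world point X has camera coordinates R X + t. Camera axes: x right, y down, z forward; pixel columns grow to the right and rows downward; lengths in mm; the calibration is good to about 2 mm. A picture is of the moment at which its call begins. camera_params takes no time and is no camera call.
- job.sign_off(): hands the job in, once; it reports no verdict.
The state is a dict: "clock": time; "qpos": joint angles; "qvel": joint speeds; "joint_efforts": joint torques, N m; "eef_pos": TCP position; "tcp_rot": TCP orientation; "contact_force": force on the tool from outside, world axes, zero at the start; "wrist_torque": the same for the moment, N m; "opening": opening from 0.0 (shut) to 1.0 (fully open).
Only numpy, scipy, OpenCV 4.12 (cv2) and the standard library are available. Lean on these libraries where they do the work, as an engineer would, in place of code of your own. Each camera call takes 0.05 s, during which the arm holds its last target. There are 200 camera calls.

## Task

Put the sculptor's turntable back together: first seat the wide flanged hub, flange down, over the spigot of the grey base until it lies flat on the base plate, then seat the smaller flanged end cap, flange down, over the spigot on top of the hub. Lower both parts on, do not drop them, and leave the plain ring without a flange where it is.

Things in the scene. Friction and masses are not known exactly. Their poses are not given: they have to be found in the camera images.
- stand: Turntable base, fixed to the table: round grey-painted plate, 152 mm across, 24 mm thick, with an upright bright steel spigot in its middle, 20 mm across, standing 54 mm above the plate (tip 78 mm above the table); its last 12 mm taper to 8 mm across. Origin: on the axis at the plate's underside, on the table; z up along the spigot.
- hub: Wide flanged hub, dark grey cast metal, loose, about 0.3 kg, flange down on the table: round flange 116 mm across, 8 mm thick; above it a round neck 50 mm across to grip; 36 mm high in all; 34 mm bore right through. Origin: on the axis at the flange's underside; z up out of the neck. Seated, its underside is 24 mm above the table and the spigot sticks out 18 mm above the neck.
- cap: Smaller flanged end cap, dark grey cast metal, loose, about 0.15 kg, flange down on the table: round flange 76 mm across, 8 mm thick; above it a round neck 42 mm across to grip, closed on top; 38 mm high in all; blind bore from below 32 mm across, 30 mm deep. Origin: on the axis at the flange's underside; z up out of the neck. Seated on the hub's neck, its underside is 60 mm above the table.
- bush: Bystander: plain dark grey cast metal ring without any flange, loose, 50 mm across, 34 mm bore, 36 mm high. Origin: on the axis at its underside; z up. Not part of this job; leave it where it is.

How it is judged (in metres and radians):
On the way:
1. the wide hub lies flat on the base plate, flange down, around the spigot (horizontal distance between hub and stand below 0.012 m and z of hub in the frame of stand between 0.018 and 0.03 m and angle between hub's own z axis and vertical below 0.17 rad and linear speed of hub below 0.05 m/s), for 0.2 s.
At the end, for the whole second after the job is handed in: The hub lies flange down on the base plate and the end cap flange down on the hub's neck, both around the spigot: each within 12 mm of the spigot's axis, within 6 mm of its seated height, within 10 degrees of upright, and at rest; the plain ring is within 30 mm of where it started (all of step 1 and horizontal distance between cap and stand below 0.012 m and z of cap in the frame of hub between 0.03 and 0.042 m and angle between cap's own z axis and vertical below 0.17 rad and linear speed of cap below 0.05 m/s and distance of bush from where it was at the start of the episode below 0.03 m); the robot touches nothing.
It fails at once if the hub or the cap is dropped on to the base: faster than 0.7 m/s within 30 mm (seen from above) of the spigot's axis ((linear speed of hub above 0.7 m/s and horizontal distance between hub and stand below 0.03 m) or (linear speed of cap above 0.7 m/s and horizontal distance between cap and stand below 0.03 m)).
It fails at once if the plain ring is moved by more than 30 mm (distance of bush from where it was at the start of the episode above 0.03 m).
It also fails if it takes over 64 s, if anything falls off the work surface, if the arm or the gripper's body presses on something with over 40 N, if the wrist force passes 120 N, or if a joint passes its speed limit or range.

## Working session

There is one attempt and no reset: what is moved stays moved. The work goes in short steps, Python scripts to look and compute and a tool call to move; the robot and the scene stay as the last step left them, time stands still between calls to the robot, and variables do not carry over. Pictures are saved under pics/ and viewed, about 8 in all and at most 12, crops included, and the job is handed in when it is done.

Besides the shell and the picture viewer there is one more tool, called after "Request:" as name(argument=value, ...) on one line, values as JSON. drive_tool: Moves the arm, as the interface text tells. Its arguments: {"type":"object","properties":{"deltas":{"type":"array"},"jaw":{"type":"number"},"force":{"type":"number"}},"required":["deltas"]}

```bash
ls; mkdir -p pics; python3 - <<'E'
from rig import r,cams,job
import cv2,numpy as np
s=r.sense();print(s['clock'],s['eef_pos'],s['tcp_rot'],s['opening'])
for n in("scene","top"):
    p,d=cams.grab_frame(n);np.savez(f'pics/{n}0.npz',p=p,d=d)
    cv2.imwrite(f'pics/{n}0.png',p[:,:,::-1]);c=cams.camera_params(n);print(n,c, -np.array(c['R']).T@np.array(c['t']))
E
```

```text
pics
0.0 [ 218.15218878 -585.19517704  247.53775277] [-3.14015535e+00  1.12501570e-05  3.56798974e-01] 0.9934151127686155
scene {'fx': 496.0970224587641, 'fy': 496.0970224587641, 'cx': 319.89692567271624, 'cy': 198.51347470971052, 'R': array([[-0.68215062,  0.73110724,  0.01235893],
       [ 0.61856916,  0.58599664, -0.52343112],
       [-0.38992657, -0.349414  , -0.85197836]]), 't': array([ 359.90552194, -299.06954642, 1326.84458324])} [947.87692941 375.74229721 969.45251517]
top {'fx': 485.9993552699701, 'fy': 485.9993552699701, 'cx': 315.3278866118233, 'cy': 186.38243383623913, 'R': array([[-0.00711976, -0.99979705,  0.01884574],
       [-0.99226565,  0.00472798, -0.12404243],
       [ 0.12392815, -0.01958313, -0.99209794]]), 't': array([-13.75350212, 521.22674569, 931.02652265])} [401.71707851   2.01735077 988.58291724]
```

View pics/scene0.png

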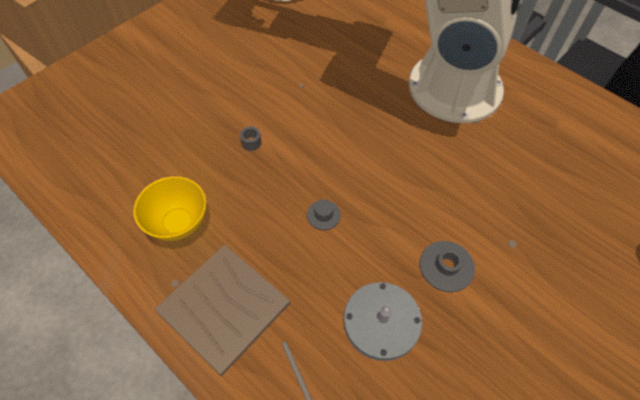

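View pics/top0.png

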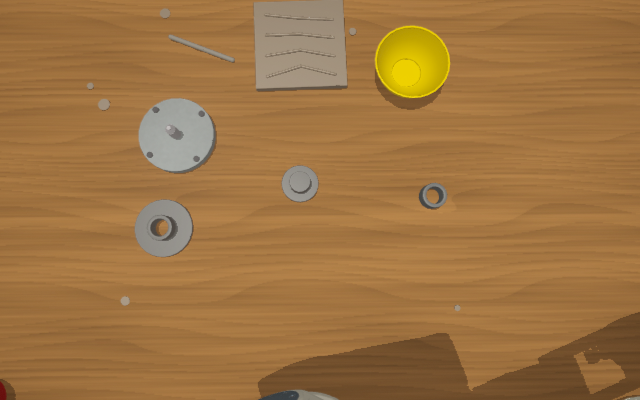

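Top view: base at about (177,135), hub (163,228), cap (300,183), ring (433,196). Scene view: base (383,320), hub (447,266), cap (323,214), ring (251,138). Next I measure all four by grey masks and ellipses in both views.

```bash
cat > h.py <<'E'
import numpy as np,cv2
from rig import r,cams,job
def grab(n):
    p,d=cams.grab_frame(n);return p,d
def ray(n,uv):
    c=cams.camera_params(n);R=np.array(c['R']);C=-R.T@np.array(c['t'])
    return C,R.T@np.array([(uv[0]-c['cx'])/c['fx'],(uv[1]-c['cy'])/c['fy'],1])
def plane(n,uv,z):
    C,v=ray(n,uv);return C+v*(z-C[2])/v[2]
def tri(a,b):
    (C,v),(D,w)=ray("top",a),ray("scene",b)
    s=np.linalg.lstsq(np.c_[v,-w],D-C,rcond=None)[0];P,Q=C+s[0]*v,D+s[1]*w
    return (P+Q)/2,np.linalg.norm(P-Q)
def pts(n,d):
    c=cams.camera_params(n);v,u=np.indices(d.shape)
    X=np.dstack([(u-c['cx'])/c['fx']*d,(v-c['cy'])/c['fy']*d,d])-np.array(c['t'])
    return X@np.array(c['R'])
def blobs(p,amin=300,smax=70):
    hsv=cv2.cvtColor(p,cv2.COLOR_RGB2HSV);m=((hsv[...,1]<smax)).astype(np.uint8)
    cs,_=cv2.findContours(m,cv2.RETR_EXTERNAL,cv2.CHAIN_APPROX_NONE)
    return [(c,cv2.fitEllipse(cv2.convexHull(c))) for c in cs if cv2.contourArea(c)>amin]
E
python3 - <<'E'
from h import *
G={"top":dict(stand=(177,135),hub=(163,228),cap=(300,183),bush=(433,196)),"scene":dict(stand=(383,320),hub=(447,266),cap=(323,214),bush=(251,138))}
E={}
for n in G:
    f=np.load(f'pics/{n}0.npz');B=blobs(f['p'],150);X=pts(n,f['d'])
    for k,g in G[n].items():
        b=min(B,key=lambda b:np.hypot(*(np.array(b[1][0])-g)));e=b[1];E[n,k]=e
        m=np.zeros(f['d'].shape,np.uint8);cv2.drawContours(m,[b[0]],-1,1,-1)
        P=X[(m>0)&(f['d']>0)];
        z=P[:,2];fl=dict(stand=24,hub=8,cap=8,bush=36)[k]
        print(n,k,np.round(e[0],1),np.round(e[1],1),'plane',np.round(plane(n,e[0],fl),1),'z pct',np.round(np.percentile(z,[5,50,90,98,100]),1))
        if k!='stand':
            Q=P[z>np.percentile(z,98)-6];print('   top pts',len(Q),np.round((Q.min(0)+Q.max(0))/2,1),np.round(np.ptp(Q,axis=0),1))
        else:
            Q=P[z>50];print('   spigot',len(Q),np.round(Q.mean(0),1) if len(Q) else '', z.max())
for k in G["top"]:
    t=tri(E["top",k][0],E["scene",k][0]);print('tri',k,np.round(t[0],1),round(t[1],1))
# spigot tip, two views
print('spigot tip',tri((170,129),(385,312)))
for n,(u,v) in dict(top=(170,132),scene=(384,316)).items():
    p=np.load(f'pics/{n}0.npz')['p'];cv2.imwrite(f'pics/tip_{n}.png',cv2.resize(p[v-30:v+30,u-40:u+40,::-1],None,fx=5,fy=5,interpolation=0))
a,b=[cv2.imread(f'pics/tip_{n}.png') for n in("top","scene")];cv2.imwrite('pics/tips.png',np.hstack([a,b]))
E
```

```text
top stand [176.5 135.1] [74.4 76.6] plane [627.7 262.2  24. ] z pct [19.8 23.4 26.2 61.6 79. ]
   spigot 111 [628.  261.4  67.9] 78.95941869235297
top hub [163.4 227.8] [56.4 58.5] plane [442.2 287.3   8. ] z pct [ 1.4  7.6 32.6 36.6 40.7]
   top pts 287 [442.7 287.1  35.6] [46.7 49.2 10. ]
top cap [299.5 183.3] [36.1 36.5] plane [530.7  14.8   8. ] z pct [ 4.6  8.4 38.1 39.7 42.6]
   top pts 331 [531.2  14.4  38.2] [40.1 37.6  8.7]
top bush [432.6 195.3] [24.9 28. ] plane [ 501.8 -249.    36. ] z pct [-2.4 28.3 36.4 38.  39.6]
   top pts 248 [ 502.7 -252.5   35.8] [48.1 48.6  7.6]
scene stand [382.4 320.9] [75.7 79.6] plane [635.9 266.9  24. ] z pct [21.5 24.9 27.6 63.5 81.4]
   spigot 120 [635.1 264.7  69. ] 81.3682495101167
scene hub [446.8 266.1] [47.9 55.6] plane [446.1 289.4   8. ] z pct [ 5.3  9.5 34.6 38.  41.8]
   top pts 250 [444.8 287.3  36.9] [50.6 48.8  9.7]
scene cap [323.3 214.4] [29.  32.3] plane [533.2  15.3   8. ] z pct [ 6.7 11.6 39.6 41.3 45.2]
   top pts 248 [533.6  13.6  40.4] [41.3 41.6  9.7]
scene bush [250.3 137.9] [20.2 23.7] plane [ 510.8 -243.    36. ] z pct [ 5.3 27.8 37.8 39.5 41.4]
   top pts 133 [ 506.1 -252.9   37.5] [48.8 47.5  7.7]
tri stand [631.1 265.6  10.2] 0.7
tri hub [442.6 289.    1.6] 0.5
tri cap [531.4  14.4   4.6] 0.9
tri bush [ 503.5 -253.1   20.6] 0.2
spigot tip (array([631.32390299, 264.44096257,  61.69100286]), np.float64(1.0952019197873266))
```

View pics/tips.png

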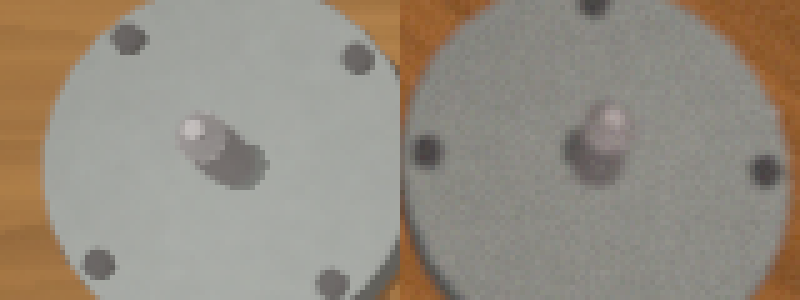

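The crops show the spigot tip at top (168,128) and scene (386,309), consistent with a tip about 78 mm high. The measured heights match the text: plate 24, hub 36, cap 38, ring 36. Estimates: hub (443.5,288), cap (532,14.5), spigot (631,263). The bore leaves about 6–7 mm of play, so this is enough to set out.

Request:
drive_tool(deltas=[[2.15,-3.08,0,0],[2.15,-3.08,0,0],[2.15,-3.08,0,0],[2.15,-3.08,0,0],[2.15,-3.08,0,0],[2.15,-3.08,0,0],[2.15,-3.08,0,0],[2.15,-3.08,0,0],[2.15,-3.08,0,0],[2.15,-3.08,0,0],[2.15,-3.08,0,0],[2.15,-3.08,0,0]], jaw=0)

```text
clock: 1.1
eef_pos: [330.7, -147.5, 248.3]
tcp_rot: [3.142, -0.0, 0.356]
contact_force: [0.6, -0.5, 0.1]
opening: 0.999
```

Request:
drive_tool(deltas=[[2.15,-3.08,0,0],[2.15,-3.08,0,0],[2.15,-3.08,0.5,0],[2.15,-3.08,1,0],[2.15,-3.08,1,0],[2.15,-3.08,1,0],[2.15,-3.08,1,0],[2.15,-3.08,1,0],[2.15,-3.08,1,0],[2.15,-3.08,1,0],[2.15,-3.08,1,0],[2.15,-3.08,1,0]])

```text
clock: 2.1
eef_pos: [443.4, 289.2, 152.4]
tcp_rot: [3.141, 0.0, 0.357]
contact_force: [1.1, -1.0, 0.3]
opening: 1.003
```

Request:
drive_tool(deltas=[[0,0,0,0],[0,0,0,0]])

```text
clock: 2.27
eef_pos: [443.2, 288.5, 152.1]
tcp_rot: [3.141, 0.002, 0.359]
contact_force: [-0.1, -0.3, -0.1]
opening: 1.001
```

```bash
python3 - <<'E'
from h import *
o=[]
for n,(u,v) in dict(top=(165,215),scene=(440,250)).items():
    p,d=grab(n);o.append(cv2.resize(p[v-90:v+90,max(u-90,0):max(u-90,0)+180,::-1],None,fx=2.2,fy=2.2))
cv2.imwrite('pics/close1.png',np.hstack(o))
E
```

```text
(no output)
```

View pics/close1.png

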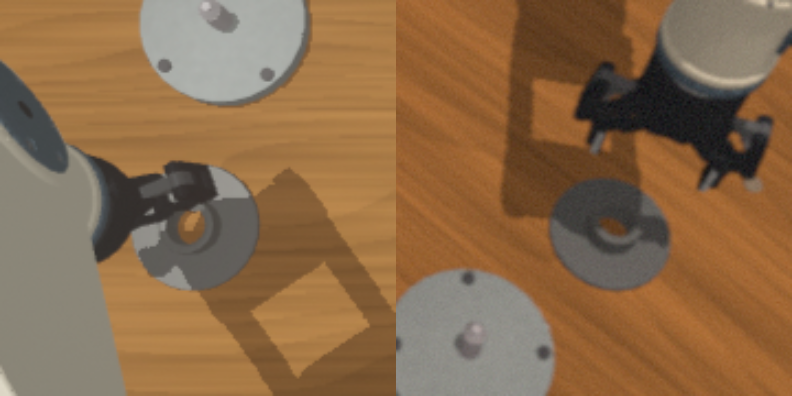

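The jaws straddle the hub (crop left, hub bore at about (193,228); crop right, bore at (612,228)), with nothing in the way. I descend and grip.

Request:
drive_tool(deltas=[[0,0,2,0],[0,0,2,0],[0,0,2,0],[0,0,2,0],[0,0,1.5,0],[0,0,1,0],[0,0,0.7,0],[0,0,0.5,0],[0,0,0.4,0],[0,0,0,0],[0,0,0,0]])

```text
clock: 3.28
eef_pos: [443.9, 287.3, 32.7]
tcp_rot: [-3.141, -0.001, 0.357]
contact_force: [-0.5, -0.5, 0.4]
opening: 0.999
```

Request:
drive_tool(deltas=[[0,0,0,0],[0,0,0,0],[0,0,0,0],[0,0,0,0],[0,0,0,0],[0,0,0,0],[0,0,0,0],[0,0,0,0],[0,0,0,0],[0,0,0,0]], jaw=1, force=45)

```text
clock: 4.12
eef_pos: [443.8, 287.5, 33.1]
tcp_rot: [-3.141, -0.001, 0.357]
contact_force: [-2.0, -0.2, 9.0]
opening: 0.576
```

Request:
drive_tool(deltas=[[0,0,-0.3,0],[0,0,-0.7,0],[0,0,-1,0],[0,0,-1.5,0],[0,0,-1.5,0],[0,0,-1.5,0],[0,0,-1.5,0],[0,0,-1.5,0],[0,0,-1.5,0],[0,0,0,0],[0,0,0,0]])

```text
clock: 5.03
eef_pos: [444.0, 287.5, 143.2]
tcp_rot: [-3.141, -0.002, 0.357]
contact_force: [0.1, -0.3, -3.7]
opening: 0.574
```

```bash
python3 - <<'E'
from h import *
s=r.sense();print(s['clock'],s['eef_pos'],s['tcp_rot'],s['contact_force'],s['opening'])
for n in("top","scene"):
    p,d=grab(n);cv2.imwrite(f'pics/{n}2.png',p[:,:,::-1]);np.savez(f'pics/{n}2.npz',p=p,d=d)
    X=pts(n,d);m=(d>0)&(abs(X[...,0]-444)<70)&(abs(X[...,1]-288)<70)&(X[...,2]>105)&(X[...,2]<124)
    Q=X[m];print(n,len(Q),Q.min(0),Q.max(0),(Q.min(0)+Q.max(0))/2)
a,b=[cv2.imread(f'pics/{n}2.png') for n in("top","scene")]
cv2.imwrite('pics/close2.png',np.hstack([cv2.resize(a[90:310,60:280],(390,390)),cv2.resize(b[150:370,320:540],(390,390))]))
E
```

```text
5.0333 [444.02829556 287.49229525 143.24053175] [-3.14113733e+00 -2.07286765e-03  3.56804793e-01] [ 0.05549209 -0.32597459 -3.66853791] 0.5736501419836805
top 1678 [386.39783484 229.8540584  109.5676694 ] [500.43304953 326.2469789  123.57594418] [443.41544219 278.05051865 116.57180679]
scene 1469 [397.24074014 230.13926476 108.08628904] [502.39182899 344.77711064 123.99478101] [449.81628457 287.4581877  116.04053502]
```

View pics/close2.png

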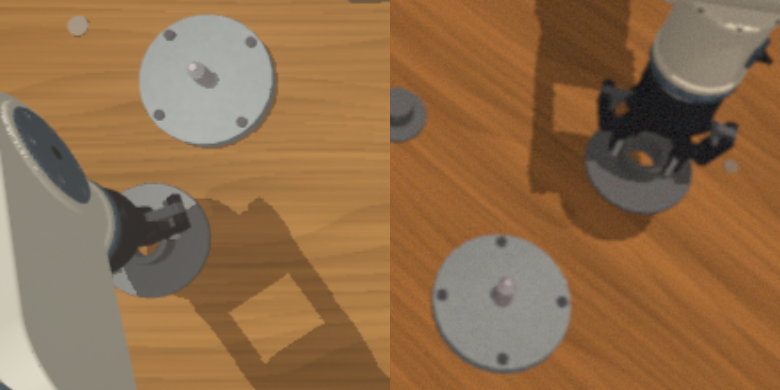

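The hub is held level. I carry it over the spigot.

Request:
drive_tool(deltas=[[0.67,0.35,0,0],[1.4,0.75,0,0],[2,1.05,0,0],[2.2,1.15,0,0],[2.2,1.2,0,0],[2.2,1.2,0,0],[2.2,1.15,0,0],[2,1.05,0,0],[1.2,0.65,0,0],[0.64,0.3,0,0],[0,0,0,0],[0,0,0,0]])

```text
clock: 6.13
eef_pos: [630.4, 262.4, 141.2]
tcp_rot: [-3.142, 0.002, 0.356]
contact_force: [-0.8, 1.3, -1.8]
opening: 0.57
```

```bash
python3 - <<'E'
from h import *
s=r.sense();print(s['clock'],s['eef_pos'],s['opening'])
o=[]
for n,(u,v) in dict(top=(170,130),scene=(385,310)).items():
    p,d=grab(n);np.savez(f'pics/{n}3.npz',p=p,d=d)
    y0=max(0,min(v-65,270));x0=u-65
    o.append(cv2.resize(p[y0:y0+130,x0:x0+130,::-1],(390,390)));print(n,x0,y0)
    X=pts(n,d);m=(d>0)&(abs(X[...,0]-631)<75)&(abs(X[...,1]-263)<75)&(X[...,2]>106)&(X[...,2]<124);Q=X[m];print(n,len(Q),np.round(Q.min(0),1),np.round(Q.max(0),1))
    A=np.c_[2*Q[:,:2],np.ones(len(Q))]
cv2.imwrite('pics/close3.png',np.hstack(o))
E
```

```text
6.1333 [630.38933562 262.37208034 141.17015311] 0.570442188843975
top 105 65
top 1000 [571.3 204.2 107.5] [674.4 278.  123.8]
scene 320 245
scene 1586 [581.8 206.6 108.6] [688.4 320.  123.9]
```

View pics/close3.png

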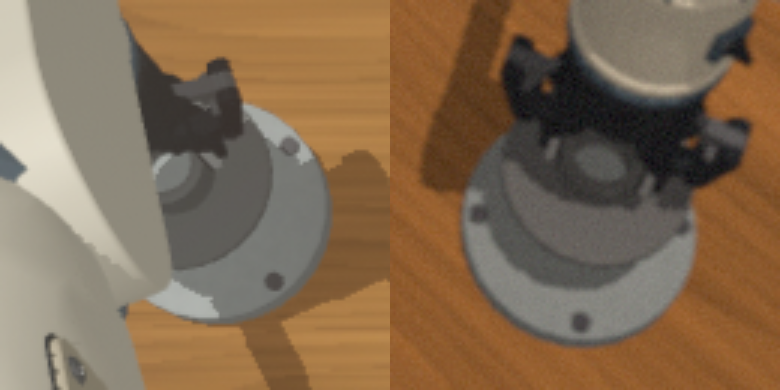

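Both views show the hub over the base, off by at most 5 mm in opposite senses (mean −1.5 mm in x). I nudge +1.5 mm and lower in steps, watching the force.

Request:
drive_tool(deltas=[[0.15,0,0.5,0],[0,0,0.8,0],[0,0,0.8,0],[0,0,0.8,0],[0,0,0.6,0],[0,0,0.5,0],[0,0,0.5,0],[0,0,0,0],[0,0,0,0]])

```text
clock: 6.98
eef_pos: [632.4, 263.1, 96.9]
tcp_rot: [3.142, 0.001, 0.357]
contact_force: [-0.1, -0.8, -3.0]
opening: 0.57
```

Request:
drive_tool(deltas=[[0,0,0.4,0],[0,0,0.4,0],[0,0,0.4,0],[0,0,0.3,0],[0,0,0.3,0],[0,0,0,0]])

```text
clock: 7.48
eef_pos: [632.1, 263.0, 78.4]
tcp_rot: [3.142, 0.001, 0.357]
contact_force: [0.2, 0.0, -3.8]
opening: 0.571
```

Request:
drive_tool(deltas=[[0,0,0.4,0],[0,0,0.4,0],[0,0,0.4,0],[0,0,0.3,0],[0,0,0.2,0],[0,0,0.2,0],[0,0,0.1,0],[0,0,0,0]])

```text
clock: 8.15
eef_pos: [632.4, 263.2, 59.0]
tcp_rot: [3.142, 0.0, 0.357]
contact_force: [-0.5, 0.4, -2.9]
opening: 0.569
```

Request:
drive_tool(deltas=[[0,0,0.1,0],[0,0,0.1,0],[0,0,0,0],[0,0,0,0]])

```text
clock: 8.48
eef_pos: [632.6, 263.2, 57.4]
tcp_rot: [-3.142, -0.0, 0.357]
contact_force: [0.4, -0.2, -3.0]
opening: 0.567
```

Request:
drive_tool(deltas=[[0,0,0.1,0],[0,0,0.05,0],[0,0,0,0],[0,0,0,0]])

```text
clock: 8.82
eef_pos: [632.6, 263.2, 57.2]
tcp_rot: [3.142, -0.0, 0.357]
contact_force: [-3.8, -2.4, 10.4]
opening: 0.57
```

The force turned upward at TCP z 57 (expected 57), so the hub is on the plate. I release, rise clear and go back a little so the cameras can see.

Request:
drive_tool(deltas=[[0,0,0,0],[0,0,0,0],[0,0,0,0],[0,0,0,0],[0,0,0,0],[0,0,0,0]], jaw=0)

```text
clock: 9.32
eef_pos: [632.5, 263.2, 55.7]
tcp_rot: [3.142, 0.0, 0.357]
contact_force: [-1.0, -0.3, -1.6]
opening: 0.999
```

Request:
drive_tool(deltas=[[0,0,-0.5,0],[0,0,-1,0],[0,0,-1.5,0],[0,0,-2,0],[0,0,-2,0],[0,0,-2,0],[0,0,-2,0],[0,0,-2,0],[0,0,0,0]])

```text
clock: 10.07
eef_pos: [634.9, 264.2, 192.3]
tcp_rot: [-3.141, -0.008, 0.357]
contact_force: [1.2, 1.0, 1.1]
opening: 0.999
```

Request:
drive_tool(deltas=[[-0.81,0.88,0,0],[-1.5,1.6,0,0],[-2,2.2,0,0],[-2.3,2.5,0,0],[-2.3,2.5,0,0],[-2.3,2.5,0,0],[-2.3,2.5,0,0],[-2,2.2,0,0],[-1.6,1.8,0,0],[-1,1.1,0,0],[0,0,0,0],[0,0,0,0]])

```text
clock: 11.07
eef_pos: [531.0, 13.8, 185.6]
tcp_rot: [-3.141, 0.001, 0.355]
contact_force: [-0.1, -0.3, -0.2]
opening: 1.0
```

```bash
python3 - <<'E'
from h import *
s=r.sense();print(s['clock'],s['eef_pos'],s['opening'])
o=[]
for n,(u,v) in dict(top=(240,150),scene=(370,270)).items():
    p,d=grab(n);o.append(cv2.resize(p[v-130:v+130,u-130:u+130,::-1],(390,390)))
    X=pts(n,d)
    for nm,c,lo,hi,w in(("hub neck",(631,263),55,66,32),("spigot",(631,263),70,90,20),("flange",(631,263),28,37,66),("cap top",(532,14),33,45,28)):
        m=(d>0)&(abs(X[...,0]-c[0])<w)&(abs(X[...,1]-c[1])<w)&(X[...,2]>lo)&(X[...,2]<hi);Q=X[m]
        if len(Q):print(n,nm,len(Q),'mid',np.round((Q.min(0)+Q.max(0))/2,1),'med z',round(float(np.median(Q[:,2])),1),'span',np.round(np.ptp(Q,axis=0)[:2],1))
cv2.imwrite('pics/close4.png',np.hstack(o))
E
```

```text
11.0667 [531.04575067  13.78374158 185.58723359] 1.0000360484646496
top hub neck 317 mid [631.1 263.3  60.5] med z 58.9 span [49.3 49.1]
top spigot 47 mid [629.6 262.1  74.8] med z 75.1 span [14.  13.4]
top flange 1997 mid [631.5 263.2  32.4] med z 31.3 span [127.1 116.9]
top cap top 156 mid [522.2  14.4  37.4] med z 37.0 span [21.6 37.6]
scene hub neck 330 mid [633.3 263.4  60.5] med z 60.4 span [50.  49.2]
scene spigot 61 mid [634.3 264.1  76.4] med z 75.0 span [17.2 15.8]
scene flange 2225 mid [631.6 259.7  32.5] med z 32.7 span [130.  122.3]
scene cap top 265 mid [532.9  13.7  38.6] med z 38.8 span [41.8 41.6]
```

View pics/close4.png

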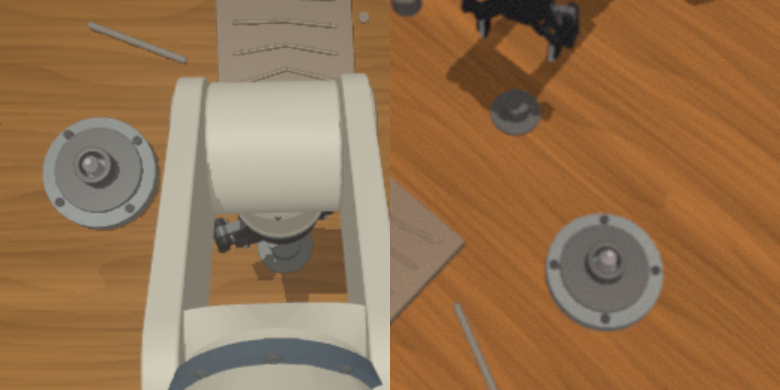

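The hub is seated: neck top at 59–60 mm, flange top at about 32, centred on the spigot within about 1.5 mm. Crop left shows base and hub concentric at (95,168), crop right at (605,265). The jaws straddle the cap (crop right, (515,110)). I descend and grip.

Request:
drive_tool(deltas=[[0.05,0,1,0],[0,0,2,0],[0,0,2.5,0],[0,0,2.5,0],[0,0,2.5,0],[0,0,1.75,0],[0,0,1,0],[0,0,0.8,0],[0,0,0.7,0],[0,0,0.5,0],[0,0,0,0],[0,0,0,0]])

```text
clock: 12.17
eef_pos: [532.7, 14.8, 33.6]
tcp_rot: [3.141, -0.001, 0.357]
contact_force: [-0.7, -0.3, -0.2]
opening: 0.999
```

Request:
drive_tool(deltas=[[0,0,0,0],[0,0,0,0],[0,0,0,0],[0,0,0,0],[0,0,0,0],[0,0,0,0],[0,0,0,0],[0,0,0,0],[0,0,0,0],[0,0,0,0]], jaw=1, force=40)

```text
clock: 13.0
eef_pos: [532.7, 14.8, 34.0]
tcp_rot: [3.141, -0.001, 0.357]
contact_force: [-0.6, -1.0, 6.5]
opening: 0.48
```

Request:
drive_tool(deltas=[[0,0,-0.3,0],[0,0,-0.7,0],[0,0,-1,0],[0,0,-1.5,0],[0,0,-1.5,0],[0,0,-1.5,0],[0,0,-1.5,0],[0,0,-1.5,0],[0,0,-1.5,0],[0,0,0,0],[0,0,0,0]])

```text
clock: 13.92
eef_pos: [533.0, 14.8, 144.4]
tcp_rot: [3.141, -0.002, 0.357]
contact_force: [0.3, 0.4, -2.5]
opening: 0.479
```

Request:
drive_tool(deltas=[[0.8,-0.88,0,0],[1.5,-1.65,0,0],[2,-2.2,0,0],[2.26,-2.46,0,0],[2.3,-2.5,0,0],[2.3,-2.5,0,0],[2.3,-2.5,0,0],[2,-2.2,0,0],[1.5,-1.8,0,0],[1,-1.1,0,0],[0,0,0,0],[0,0,0,0]])

```text
clock: 14.92
eef_pos: [630.7, 263.8, 141.6]
tcp_rot: [3.141, 0.002, 0.358]
contact_force: [-0.8, -0.9, -0.8]
opening: 0.477
```

```bash
python3 - <<'E'
from h import *
s=r.sense();print(s['clock'],s['eef_pos'],s['opening'])
o=[]
for n,(u,v) in dict(top=(170,130),scene=(385,310)).items():
    p,d=grab(n);y0=max(0,min(v-65,270));x0=u-65
    o.append(cv2.resize(p[y0:y0+130,x0:x0+130,::-1],(390,390)))
    X=pts(n,d);m=(d>0)&(abs(X[...,0]-631)<50)&(abs(X[...,1]-263)<50)&(X[...,2]>106)&(X[...,2]<122);Q=X[m];print(n,len(Q),np.round(Q.min(0),1),np.round(Q.max(0),1))
cv2.imwrite('pics/close5.png',np.hstack(o))
E
```

```text
14.9167 [630.68582469 263.78726962 141.6382809 ] 0.4766239394418665
top 405 [589.9 226.1 106.6] [650.6 273.2 121.5]
scene 522 [610.  225.9 108.6] [668.5 299.9 121.9]
```

View pics/close5.png

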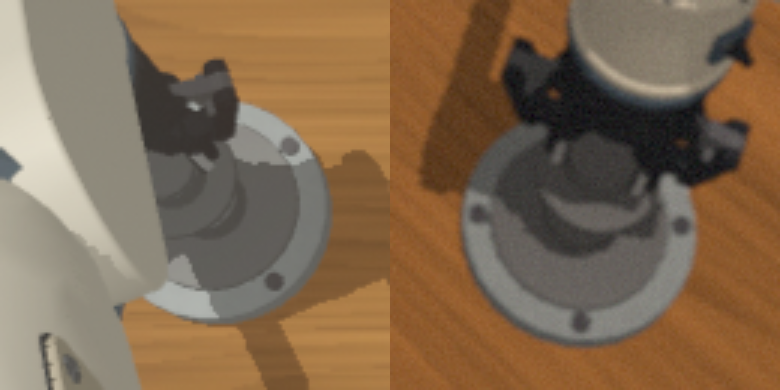

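The cap is held level above the hub and agrees within about 2 mm. I lower it in steps.

Request:
drive_tool(deltas=[[0,0,0.4,0],[0,0,0.6,0],[0,0,0.6,0],[0,0,0.5,0],[0,0,0.4,0],[0,0,0.3,0],[0,0,0,0],[0,0,0,0]])

```text
clock: 15.68
eef_pos: [631.5, 262.9, 115.1]
tcp_rot: [-3.142, 0.0, 0.357]
contact_force: [0.5, 0.2, -0.7]
opening: 0.481
```

Request:
drive_tool(deltas=[[0,0,0.3,0],[0,0,0.3,0],[0,0,0.3,0],[0,0,0.2,0],[0,0,0,0],[0,0,0,0]])

```text
clock: 16.18
eef_pos: [631.4, 262.9, 104.1]
tcp_rot: [3.142, 0.0, 0.357]
contact_force: [0.8, -0.3, -0.8]
opening: 0.474
```

Request:
drive_tool(deltas=[[0,0,0.3,0],[0,0,0.2,0],[0,0,0.2,0],[0,0,0.1,0],[0,0,0.1,0],[0,0,0,0],[0,0,0,0]])

```text
clock: 16.77
eef_pos: [631.5, 262.9, 95.2]
tcp_rot: [-3.142, 0.0, 0.357]
contact_force: [0.2, 1.0, -1.9]
opening: 0.472
```

Request:
drive_tool(deltas=[[0,0,0.1,0],[0,0,0,0],[0,0,0,0]])

```text
clock: 17.02
eef_pos: [631.5, 262.9, 94.3]
tcp_rot: [-3.142, -0.0, 0.357]
contact_force: [0.7, -0.0, -0.4]
opening: 0.48
```

Request:
drive_tool(deltas=[[0,0,0.1,0],[0,0,0,0],[0,0,0,0]])

```text
clock: 17.27
eef_pos: [631.6, 263.0, 94.1]
tcp_rot: [-3.142, -0.0, 0.357]
contact_force: [-2.9, -1.2, 5.1]
opening: 0.482
```

Contact at z 94, as expected. I release, rise, and back off to clear the view.

Request:
drive_tool(deltas=[[0,0,0,0],[0,0,0,0],[0,0,0,0],[0,0,0,0],[0,0,0,0],[0,0,0,0]], jaw=0)

```text
clock: 17.77
eef_pos: [631.5, 262.9, 93.2]
tcp_rot: [-3.142, 0.0, 0.357]
contact_force: [0.6, -0.2, 0.1]
opening: 1.001
```

Request:
drive_tool(deltas=[[0,0,-0.4,0],[0,0,-0.8,0],[0,0,-1.5,0],[0,0,-2,0],[0,0,-2,0],[0,0,-2,0],[0,0,-2,0],[0,0,-1.5,0],[0,0,0,0]])

```text
clock: 18.52
eef_pos: [633.4, 263.7, 220.0]
tcp_rot: [-3.141, -0.006, 0.357]
contact_force: [0.8, -0.8, 0.3]
opening: 1.004
```

Request:
drive_tool(deltas=[[-0.8,0.9,0,0],[-1.5,1.6,0,0],[-2,2.2,0,0],[-2.3,2.5,0,0],[-2.3,2.5,0,0],[-2.3,2.5,0,0],[-2.3,2.5,0,0],[-2,2.2,0,0],[-1.5,1.6,0,0],[-0.8,0.9,0,0],[0,0,0,0],[0,0,0,0]])

```text
clock: 19.52
eef_pos: [532.2, 18.7, 214.9]
tcp_rot: [-3.141, 0.0, 0.355]
contact_force: [1.0, -0.4, 0.3]
opening: 1.005
```

```bash
python3 - <<'E'
from h import *
s=r.sense();print(s['clock'],s['eef_pos'],s['contact_force'])
o=[]
for n,(u,v) in dict(top=(175,130),scene=(385,300)).items():
    p,d=grab(n);o.append(cv2.resize(p[v-75:v+75,u-75:u+75,::-1],(390,390)))
    X=pts(n,d)
    for nm,c,lo,hi,w in(("cap top",(631,263),92,104,30),("cap flange",(631,263),65,72,42),("hub flange",(631,263),28,37,66),("bush",(503,-252),30,42,32)):
        m=(d>0)&(np.hypot(X[...,0]-c[0],X[...,1]-c[1])<w)&(X[...,2]>lo)&(X[...,2]<hi);Q=X[m]
        if len(Q):
            k=np.c_[Q[:,:2],np.ones(len(Q))];t=np.linalg.lstsq(k,Q[:,2],rcond=None)[0][:2]
            print(n,nm,len(Q),'mid',np.round((Q.min(0)+Q.max(0))/2,1),'med z',round(float(np.median(Q[:,2])),1),'span',np.round(np.ptp(Q,axis=0)[:2],1),'tilt',np.round(t,3))
cv2.imwrite('pics/close6.png',np.hstack(o))
E
```

```text
19.5167 [532.19824543  18.74532791 214.8560173 ] [ 0.98826381 -0.38273735  0.30477574]
top cap top 398 mid [629.2 262.9  96.7] med z 97.2 span [41.  41.5] tilt [0.009 0.027]
top cap flange 638 mid [629.  262.5  68.5] med z 67.5 span [73.9 75. ] tilt [-0.003 -0.006]
top hub flange 1334 mid [630.8 262.7  32.3] med z 31.4 span [114.8 117. ] tilt [0.002 0.004]
top bush 277 mid [ 502.8 -252.5   34.8] med z 34.5 span [48.  48.6] tilt [ 0.013 -0.002]
scene cap top 405 mid [631.8 262.8  98. ] med z 98.8 span [41.  40.7] tilt [-0.028 -0.005]
scene cap flange 721 mid [631.9 262.2  68.5] med z 68.7 span [75.2 74.8] tilt [-0.003  0.001]
scene hub flange 1521 mid [629.2 264.1  32.5] med z 32.6 span [124.3 127.6] tilt [ 0.001 -0.   ]
scene bush 191 mid [ 505.2 -253.2   35.8] med z 36.3 span [48.5 50.2] tilt [ 0.008 -0.002]
```

View pics/close6.png

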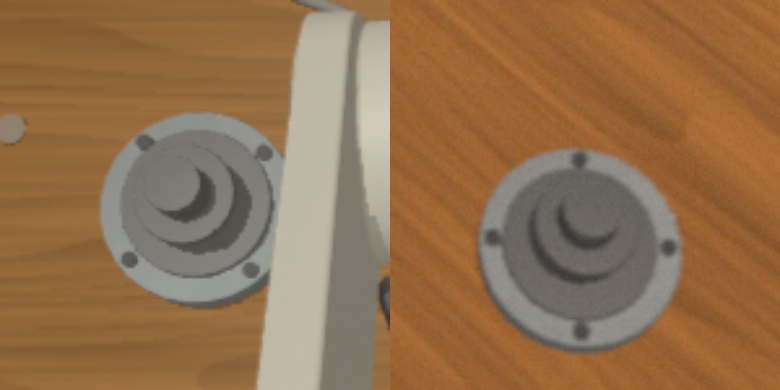

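The stack is seated and level, the ring has not moved, and the arm is clear.

```bash
python3 -c "
from rig import job;print(job.sign_off())"
```

```text
the job is handed in; nothing more can be done
None
```

The turntable is back together and handed in at about 19.6 s on the robot's clock. I gripped each part by its neck, lowered it over the spigot until the wrist force showed contact at the expected height, then released it. The sign-off gives no verdict, so the result rests on the last checks below.

| Check after release | Top camera | Scene camera | Expected |
|---|---|---|---|
| Hub flange top (height) | 31.4 mm | 32.6 mm | 32 mm |
| Cap flange top (height) | 67.5 mm | 68.7 mm | 68 mm |
| Cap top (height) | 97.2 mm | 98.8 mm | 98 mm |
| Cap flange centre (x, y) | 629.0, 262.5 mm | 631.9, 262.2 mm | 631, 263 mm (measured spigot) |

- **Level:** both flanges are within 0.01 rad of level. The noisier fits on the cap's small top read 0.03 rad, still well under the 0.17 rad limit.
- **Ring:** it reads within 1 mm of its starting position.
- **Arm:** the jaws are open and touching nothing.

**Where the readings disagreed:** the two cameras placed the base up to 8 mm apart in x, more than the stated 2 mm calibration. I used the mean, which fell well inside the 6–7 mm of play in the bores. The scene camera's final hub reading also came out wider than the flange, so I relied on the top camera for the hub's centre.

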